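Swap the flat battery of a mobile robot for the charged one

TASK

The small mobile robot's battery is flat: take the clear hood with the orange grip off its deck and swap the flat pack (one red bar) with the charged pack (four green bars) in the charger, so that the charged pack sits fully down in the robot's battery well, the flat pack sits fully down in the charger pocket that the charged one came from, and the hood is back in place over the battery, seated on the deck. Both pockets are taken at the start, so use the clear teal mat to set things aside. Keep the packs upright, set everything down without dropping it, and leave the pack that is still charging (two amber bars) alone in its charger.

Things in the scene. Friction and masses are not known exactly. Their poses are not given: they have to be found in the camera images.
- mobile_robot: Small two-wheeled mobile robot, fixed: dark deck 250 x 180 mm, 60 mm above the bench; black lidar (60 mm wide, top at 97 mm) at x = +122 mm. Origin: on the bench under the middle of its battery well; x to the lidar, z up. Well (long side along x): floor at z = 25 mm, 90 x 52 mm, straight to z = 45, sloping out to 104 x 66 at the mouth, z = 66; the collar round it, 110 x 72, is 6 mm above the deck.
- charger_1: Blue-grey one-pocket charger, 126 x 86 x 50 mm high, fixed on a plywood board (8 mm thick); holds the charged pack at the start. Origin: centre of its underside; x along its long side, z up. Pocket (long side along x): floor at z = 14 mm, 90 x 52 mm, straight to z = 32, sloping out to 104 x 66 at the mouth, z = 50.
- charger_2: Twin of charger_1, same size and axes, holding the pack that is still charging. They stand side by side, long sides parallel, middles 108 mm apart; either may be the left one.
- mat: Clear teal rubber mat, 200 x 220 x 3 mm, fixed flat on the bench: the free spot to set things aside. Origin: centre of its underside, on the bench; x along the 200 mm, y along the 220 mm.
- hood: Clear hood with orange rim over the robot's battery, open below, outside 132 x 94 x 55 mm high, inside 124 x 86, 0.25 kg. Orange grip rib on top: 54 long (along x), 16 thick, 55 to 80 mm above the rim. Origin: centre of the lower rim; x along the 132 mm, z up. In place: rim on the deck round the collar (7 mm play), 60 mm above the robot's origin and centred on it, x along the robot's x.
- pack_flat: Charcoal battery pack, 84 x 46 x 55 mm high, 0.35 kg, with an upright light grey grip rib on top: 54 long (along x), 16 thick, 55 to 81 mm above the underside. Origin: centre of the underside; x along the 84 mm, z up. Either way round fits. Gauge of four bars on each side of the rib: one red, three dark. At first in the robot's well, seen through the hood.
- pack_full: Charcoal battery pack, 84 x 46 x 55 mm high, 0.35 kg, with an upright light grey grip rib on top: 54 long (along x), 16 thick, 55 to 81 mm above the underside. Origin: centre of the underside; x along the 84 mm, z up. Either way round fits. Gauge of four bars on each side of the rib: all four green. At first in charger_1.
- pack_half: Charcoal battery pack, 84 x 46 x 55 mm high, 0.35 kg, with an upright light grey grip rib on top: 54 long (along x), 16 thick, 55 to 81 mm above the underside. Origin: centre of the underside; x along the 84 mm, z up. Either way round fits. Gauge of four bars on each side of the rib: two amber, two dark. In charger_2; stays there.
Things that resemble listed ones, but are neither listed nor needed, are in the scene too. What is shaped like the hood but pink is not meant.

How it is judged:
By the outcome, as a careful person would: the job done as asked, in the order asked, and still so for the second after the job is handed in, with the robot touching nothing.
It also fails if it takes over 125 s, if anything falls off the work surface, if the arm or the gripper's body presses on something with over 40 N, if the wrist force passes 120 N, or if a joint passes its speed limit or range.

ROBOT

A 6-joint arm with a two-finger parallel gripper is mounted at the origin on a cart in front of the work surface, level with it; the furniture and walls round the work are solid. World frame = base frame: x ahead of the robot, y to its left, z up, the work surface at z = 0. Lengths are in m, angles in rad, forces in N, time in s.
With the tool pointing down it reaches from about 0.35 to 0.775 m from the base axis. Payload 7.3 kg.
Tool frame: the origin (TCP) lies midway between the tips of the shut fingers; the grasp point (between the pads) lies grasp_offset behind it (grasp_offset is the distance from the TCP to the grasp point, in m); z points along the fingers, y is the line along which they close (so a half turn about z gives the same grasp; the last joint's range is limited). The gripper opens to 92 mm and grips with 3 to 60 N. Pads are 19 mm wide; open, the fingers measure 130 mm over their backs; the gripper's body (75 mm by 190 mm) begins 47 mm behind the grasp point.
Start: joints at [-1.401, 0.342, 1.524, -0, 1.275, -0.146], TCP at [0.163, -0.499, 0.227] pointing down, gripper open.
Joint ranges: [-2.53, 2.53], [-0.77, 2.02], [0.04, 2.7], [-1, 4.14], [0.28, 2.66], [-3.11, 3.11]. Speed limits (rad/s): [2.57, 2.57, 3.14, 3.14, 3.14, 3.14].

INTERFACE

Orientations are given as [roll, pitch, yaw] about the fixed x, y, z axes, in that order (R = Rz(yaw) Ry(pitch) Rx(roll)).
In Python, from cell import * gives the robot as it stands.
- The arm moves only by the tool step_arm, never from a script. Its argument "plan" is a list of rows, each a list of 5 numbers: the closure, from -1 (fully open) to 1 (shut), then the shift along the tool's x, y, z in m, then the turn about the tool's z in rad. In form: [[hand, x, y, z, twist], ...]. A call has 1 to 20 rows; each row is the pose to reach, as a shift and turn from the pose commanded when the call began, along the tool's axes at that moment; what a row does not reach only later rows make up. A row lasts 1/8 s, in which the tool goes at most 62.5 mm and 10.7 degrees, less where a joint would pass 70% of its speed; a pose out of reach is approached as far as the arm can. A call with a gripper value outside its range is refused whole. The fingers move at their own pace and stop on an object; "grip_force" is the grip in N (left out, the last holds). Time passes only in rows, so rows that repeat a pose let the fingers close. It gives the time, the measured TCP pose, the force, the opening and the grip force at its end, in the units of the state.
- observe(): the state, without advancing time (a new reading comes with each control period).
- read_camera(name): name is "scene" or "top" or "wrist"; returns a dict with "img" (384x512x3 uint8, red, green, blue), "range_z" (384x512 float32, m along the optical axis (not along the pixel's ray), 0 where there is no reading), "fx", "fy", "cx", "cy" (pixels), "R" (3x3) and "t" (3): a world point X has camera coordinates R X + t; the wrist camera has in their place "T_tool_cam" (4x4, takes a point from camera to tool coordinates, whose origin is the TCP and whose axes are the flange's). Camera axes: x right, y down, z forward; pixel columns grow to the right and rows downward; lengths in m; the calibration is good to about 2 mm. A picture is of the moment at which its call begins: read the wrist's pose just before it.
- hand_in(): hands the job in; it is judged then, once.
The state is a dict: "time": time; "qpos": joint angles; "qvel": joint speeds; "joint_efforts": joint torques, N m; "tool_pos": TCP position; "tool_rot": TCP orientation; "contact_force": force on the tool from outside, world axes, zero at the start; "torque": the same for the moment, N m; "opening": finger opening in m; "grip_force": force on a finger pad.
Only numpy, scipy, OpenCV 4.12 (cv2) and the standard library are available. Lean on these libraries where they do the work, as an engineer would, in place of code of your own. Each camera call takes 0.05 s, during which the arm holds its last target. There are 200 camera calls.

## Working session

There is one attempt and no reset: what is moved stays moved. The work goes in short steps, Python scripts to look and compute and a tool call to move; the robot and the scene stay as the last step left them, time stands still between calls to the robot, and variables do not carry over. Pictures are saved under pics/ and viewed, at most 14 in all, crops included, and the job is handed in when it is done.

Besides the shell and the picture viewer there is one more tool, called after ">>>" by a JSON object that holds its "fn" and its "kwargs", one argument or row to a line. step_arm: Moves the arm, as the interface text tells. Its arguments: {"type":"object","properties":{"plan":{"type":"array","items":{"type":"array","items":{"type":"number"}}},"grip_force":{"type":"number"}},"required":["plan"]}

```bash
mkdir -p pics; ls; python3 - <<'E'
from cell import *
import cv2,numpy as np
s=observe();print({k:np.round(v,3) for k,v in s.items()})
for n in ("scene","top"):
    c=read_camera(n);cv2.imwrite(f"pics/{n}0.png",cv2.resize(c["img"][:,:,::-1],(800,600),interpolation=cv2.INTER_CUBIC))
    np.savez(f"{n}0.npz",**c)
    print(n,c["fx"],c["cx"],c["cy"],np.round(c["R"],3).tolist(),np.round(c["t"],3))
try: print(grasp_offset)
except Exception as e: print(e)
E
```

```text
pics
{'time': np.float64(0.0), 'qpos': array([-1.401,  0.343,  1.525, -0.   ,  1.275, -0.146]), 'qvel': array([-0.001, -0.   ,  0.   ,  0.001,  0.001, -0.001]), 'joint_efforts': array([-2.0000e-03, -4.3124e+01, -2.4422e+01,  7.2000e-02,  5.6000e-02,
       -0.0000e+00]), 'tool_pos': array([ 0.163, -0.499,  0.226]), 'tool_rot': array([-3.14 , -0.   ,  0.316]), 'contact_force': array([-0.278,  0.588, -0.389]), 'torque': array([ 0.03 , -0.026,  0.028]), 'grip_force': np.float64(0.0), 'opening': np.float64(0.092)}
scene 402.05173806097946 254.08186942434813 184.3024710542333 [[0.487, -0.873, -0.009], [-0.386, -0.207, -0.899], [0.783, 0.441, -0.438]] [-0.353  0.21   0.959]
top 454.0710560617659 252.27089846438034 196.26146877443688 [[0.2, -0.98, 0.012], [-0.883, -0.186, -0.43], [0.424, 0.075, -0.903]] [-0.247  0.395  1.595]
0.0188
```

View pics/top0.png

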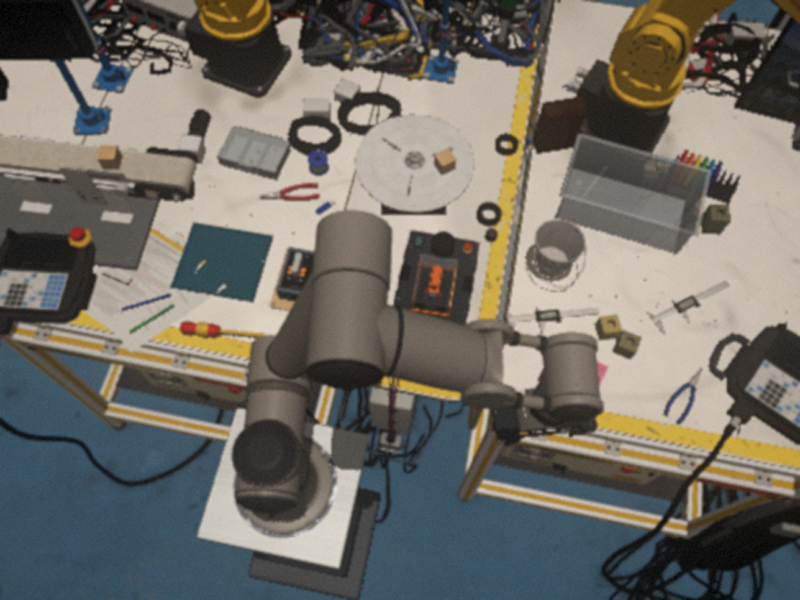

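View pics/scene0.png

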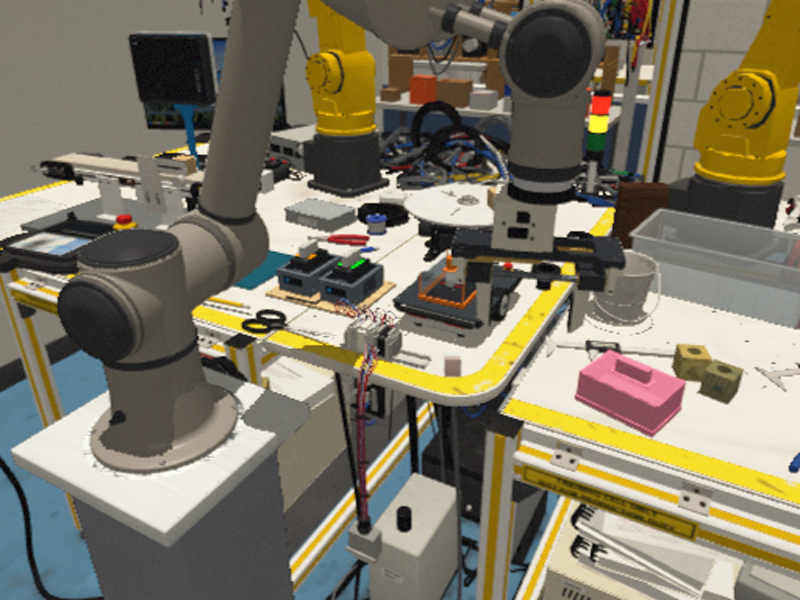

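The top view shows the teal mat at (222,262), the amber pack's charger at (297,270), and the robot and hood at (437,280) with the lidar at (443,243). The arm hides the other charger. The scene view shows the amber pack at (305,258) in the left charger, the green one at (352,270) in the right charger (so that is charger_1), and the orange-grip hood at (450,275). The pink hood at (630,390) is the decoy.

```bash
cat > h.py <<'E'
import numpy as np,cv2
def cloud(c,R=None,t=None):
    z=c["range_z"].astype(float);v,u=np.indices(z.shape)
    P=np.stack([(u-c["cx"])/c["fx"]*z,(v-c["cy"])/c["fy"]*z,z],-1)
    W=(P-c["t"])@c["R"]   # R^T (P-t)
    W[z==0]=np.nan
    return W
def rect(W,m):
    p=W[m][:,:2].astype(np.float32);r=cv2.minAreaRect(p*1000)
    return np.round(r[0],1),np.round(r[1],1),round(r[2],1),np.round(np.median(W[m][:,2])*1000,1),m.sum()
def plane(c,u,v,h):
    d=np.array([(u-c["cx"])/c["fx"],(v-c["cy"])/c["fy"],1])@c["R"];o=-c["t"]@c["R"]
    return o+d*(h-o[2])/d[2]
E
python3 - <<'E'
from h import *
for n in("top","scene"):
    c=np.load(n+"0.npz");W=cloud(c);hsv=cv2.cvtColor(c["img"],cv2.COLOR_RGB2HSV)
    H,S,V=hsv[...,0].astype(int),hsv[...,1],hsv[...,2];Z=W[...,2]
    ok=(W[...,0]>.2)&(W[...,0]<.9)&(np.abs(W[...,1])<.6)
    def big(m):
        k,l,st,_=cv2.connectedComponentsWithStats((m&ok).astype(np.uint8));
        return [l==i for i in range(1,k) if st[i,4]>25]
    print(n)
    for name,m in [("teal",(H>88)&(H<104)&(S>110)&(Z<.02)),("orange",(H>3)&(H<16)&(S>150)&(Z>.05)&(Z<.2)),("dark.06",(np.abs(Z-.06)<.008)&(V<75)),("charger top",(np.abs(Z-.058)<.006)),("green",(H>45)&(H<75)&(S>120)&(Z>.03)),("amber",(H>10)&(H<25)&(S>150)&(Z>.06)&(Z<.12)),("rib",(Z>.092)&(Z<.106)),("hoodrib",(Z>.128)&(Z<.15))]:
        for b in big(m):
            vv,uu=np.nonzero(b);print(name,*rect(W,b),"px",int(uu.mean()),int(vv.mean()))
c=np.load("top0.npz")["img"][130:220,100:310,::-1];cv2.imwrite("pics/crop1.png",cv2.resize(c,(798,342),interpolation=cv2.INTER_CUBIC))
E
```

```text
top
orange [ 516.2 -244.6] [26.1 71. ] 88.5 130.0 114 px 278 178
orange [ 451.6 -246.1] [ 7.9 91.2] 0.5 70.6 50 px 274 199
dark.06 [ 560.9 -192.5] [ 76.5 222.6] 86.7 59.4 496 px 263 171
dark.06 [ 554.7 -295.2] [ 77.9 236.7] 89.7 59.2 540 px 295 180
dark.06 [501.2 123. ] [111.3  13.5] 2.1 55.1 42 px 182 171
charger top [ 563.2 -189.6] [ 76.1 227.2] 87.7 58.7 490 px 263 171
charger top [ 720.8 -533.5] [101.5  49.8] 78.9 58.9 67 px 358 153
charger top [ 560.7 -301.2] [ 93.1 239.8] 82.6 58.6 570 px 295 180
charger top [499.8 103.3] [129.8  65.5] 0.4 56.4 145 px 185 173
rib [ 813.7 -559.1] [78.6 12.9] 78.0 99.8 38 px 368 130
rib [ 728.9 -526.7] [ 46.8 111.7] 1.6 99.4 78 px 360 145
rib [ 634.8 -245.1] [56.2 55. ] 33.3 96.0 122 px 283 154
rib [499.9  93.1] [55.2 16.7] 3.4 100.5 56 px 189 168
hoodrib [732.2 502.8] [278.1 193.5] 1.4 144.5 1198 px 106 105
hoodrib [ 789.6 -133.7] [220.3 304. ] 0.0 131.2 1703 px 263 109
hoodrib [ 515.5 -244.9] [58.2 15.2] 2.2 138.7 60 px 278 176
scene
teal [523.1 238.8] [209.6  70.9] 16.9 4.0 330 px 169 172
orange [ 520.1 -234.1] [72.2 20.8] 19.9 123.6 48 px 287
[... 1129 characters left out ...]
 237
green [514.4 -26.6] [62.4 16.1] 3.4 78.9 32 px 228 168
amber [ 469.7 -248.1] [ 59.3 108.7] 20.3 70.8 178 px 286 190
rib [ 787.2 -199.1] [29.5 32.4] 22.1 93.5 28 px 310 146
rib [504.5  92.9] [18.4 54.9] 89.0 100.2 62 px 197 156
rib [ 818.9 -559.1] [82.3 13.4] 80.6 98.5 104 px 418 160
rib [504.3 -14.9] [18.2 55.3] 87.4 101.7 69 px 224 162
rib [ 737.4 -552.3] [74.8 18.1] 59.5 99.7 89 px 409 167
rib [ 668.5 -564.9] [ 25.8 109. ] 55.5 98.8 96 px 407 178
rib [ 460.9 -255.2] [ 43.5 100.1] 27.1 98.1 144 px 285 183
hoodrib [806.5 421.8] [142.9  28. ] 14.5 139.3 109 px 176 110
hoodrib [616.5 546.4] [98.5 83.4] 79.0 141.2 95 px 121 118
hoodrib [798.5 -97.2] [257.4 209.2] 21.5 131.6 1053 px 288 132
```

View pics/crop1.png

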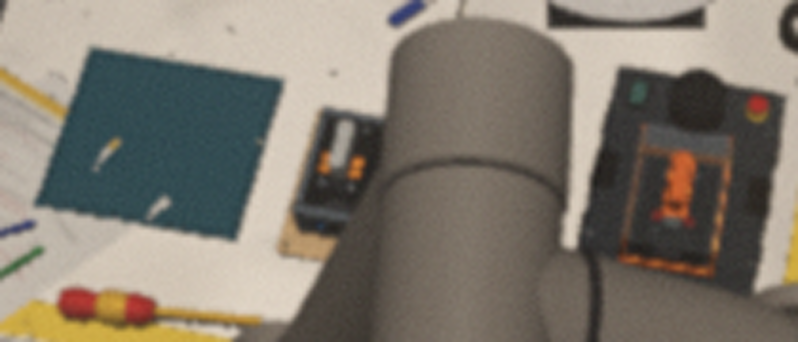

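Both views agree on positions: hood rib at about (0.515,-0.245) with its top at 0.14, and the lidar at (0.635,-0.245), which is 120 mm ahead as specified. charger_1, holding the green pack, is at about (0.504,-0.015), 108 mm from the amber charger at y=0.093. I'll move above the robot and measure more closely with the wrist camera.

>>> {"fn": "step_arm", "kwargs": {
  "plan": [
    [-1,0,0,-0.05,0],
    [-1,0,0,-0.1,0],
    [-1,0.045,-0.025,-0.1,0.05],
    [-1,0.09,-0.05,-0.1,0.1],
    [-1,0.135,-0.073,-0.1,0.15],
    [-1,0.18,-0.097,-0.1,0.2],
    [-1,0.225,-0.12,-0.1,0.25],
    [-1,0.27,-0.145,-0.1,0.3],
    [-1,0.32,-0.17,-0.1,0.316],
    [-1,0.366,-0.195,-0.1,0.316],
    [-1,0.366,-0.195,-0.1,0.316],
    [-1,0.366,-0.195,-0.1,0.316],
    [-1,0.366,-0.195,-0.1,0.316]
  ]
}}

```text
time: 1.72
tool_pos: [0.4497, -0.2009, 0.3266]
tool_rot: [3.141, 0.0, -0.002]
contact_force: [-0.3, -0.4, 0.5]
opening: 0.0917
grip_force: 0.0
```

```bash
cat >> h.py <<'E'
from scipy.spatial.transform import Rotation as Ro
def wristcam():
    from cell import observe,read_camera
    s=observe();c=dict(read_camera("wrist"))
    T=np.eye(4);T[:3,:3]=Ro.from_euler("xyz",s["tool_rot"]).as_matrix();T[:3,3]=s["tool_pos"]
    M=np.linalg.inv(T@c["T_tool_cam"]);c["R"],c["t"]=M[:3,:3],M[:3,3]
    return s,c
def comps(c,xr,yr,tests,mn=25):
    W=cloud(c);hsv=cv2.cvtColor(c["img"],cv2.COLOR_RGB2HSV)
    H,S,V=hsv[...,0].astype(int),hsv[...,1],hsv[...,2];Z=W[...,2]
    ok=(W[...,0]>xr[0])&(W[...,0]<xr[1])&(W[...,1]>yr[0])&(W[...,1]<yr[1])
    for name,f in tests.items():
        k,l,st,_=cv2.connectedComponentsWithStats((f(H,S,V,Z)&ok).astype(np.uint8))
        for i in range(1,k):
            if st[i,4]>mn:
                m=l==i;vv,uu=np.nonzero(m);print(name,*rect(W,m),"px",int(uu.mean()),int(vv.mean()))
E
python3 - <<'E'
from h import *
s,c=wristcam();print(s["time"],s["tool_pos"],s["tool_rot"],np.round(c["T_tool_cam"],3).tolist())
t=read=__import__("cell").read_camera("top");np.savez("top1.npz",**t)
cv2.imwrite("pics/w1.png",c["img"][:,:,::-1]);np.savez("w1.npz",**c)
T={"hoodrib":lambda H,S,V,Z:(Z>.128)&(Z<.15),"rib":lambda H,S,V,Z:(Z>.09)&(Z<.106),"deck":lambda H,S,V,Z:abs(Z-.06)<.008,"teal":lambda H,S,V,Z:(H>88)&(H<108)&(S>90)&(Z<.02),"top58":lambda H,S,V,Z:abs(Z-.058)<.005,"green":lambda H,S,V,Z:(H>45)&(H<75)&(S>120)&(Z>.03),"orange":lambda H,S,V,Z:(H>3)&(H<16)&(S>150)&(Z>.05)&(Z<.2)}
print("wrist");comps(c,(.3,.8),(-.45,.4),T)
print("top");comps(t,(.3,.8),(-.4,.4),T)
E
```

```text
1.725 [ 0.44970865 -0.20094315  0.32664909] [ 3.14139378e+00  3.53754072e-04 -1.88644446e-03] [[-0.0, -0.966, -0.258, 0.07], [1.0, -0.0, 0.001, -0.0], [-0.001, -0.258, 0.966, -0.157], [0.0, 0.0, 0.0, 1.0]]
wrist
hoodrib [ 518.9 -241.4] [53.9 15.4] 2.0 138.6 605 px 288 118
rib [ 636.6 -242. ] [50.3 58. ] 0.4 95.1 1749 px 287 20
rib [506.9 -12. ] [53.7 16.3] 0.9 101.1 590 px 118 127
rib [504.8  97.1] [53.  18.3] 1.6 100.9 662 px 40 129
deck [ 552.3 -241.7] [183.  246.1] 89.8 59.0 12529 px 280 80
deck [505.2  96. ] [125.7  87.2] 0.4 56.3 1718 px 66 124
deck [506.3 -11.9] [125.7  86.7] 0.4 56.4 1977 px 132 124
deck [505.9  75.2] [83.8  5.1] 1.8 60.8 389 px 72 127
deck [507.2 -33.3] [83.5  4.2] 1.1 61.0 237 px 144 126
deck [ 363.4 -130.3] [133.1  55.1] 54.8 56.8 654 px 218 221
deck [ 354.7 -201.2] [52.3 18.6] 26.9 59.2 89 px 254 219
deck [ 332.7 -128.7] [25.8  4.5] 3.2 55.0 42 px 213 233
teal [544.8 211.2] [ 37.6 142.2] 77.0 1.5 1173 px 7 104
teal [442.9 228.1] [60.3 41.3] 89.4 1.6 540 px 13 166
top58 [ 552.4 -241.8] [246.2 182.7] 0.0 58.9 11498 px 281 81
top58 [505.2  96. ] [125.7  87.2]
[... 1108 characters left out ...]
2 195
deck [ 629.8 -185.8] [13.9 57.5] 0.4 60.0 31 px 267 157
deck [ 544.9 -245.3] [256.3 183. ] 1.0 59.0 1232 px 279 186
deck [501.2 -15.5] [130.4  86. ] 0.4 57.3 186 px 219 182
deck [455.5  55.7] [15.5 42.4] 74.4 55.6 29 px 197 186
deck [ 365.8 -118.6] [76.1 23.5] 85.1 59.5 53 px 238 214
deck [ 326.5 -167.6] [39.2 40.7] 22.3 55.7 63 px 247 226
teal [ 357.9 -343.7] [111.5 115.1] 89.5 -862.1 276 px 280 292
top58 [ 544.9 -245.3] [256.3 183. ] 1.0 58.4 995 px 279 187
top58 [500.2 -15.4] [128.5  86.1] 1.8 57.3 165 px 219 182
top58 [ 328.3 -167.6] [35.8 38.9] 22.5 56.0 52 px 248 226
green [504.8 -29.7] [55.1 14.3] 0.4 76.2 46 px 221 175
orange [ 519.6 -244.6] [25.1 69.4] 88.3 132.9 99 px 278 177
```

View pics/w1.png

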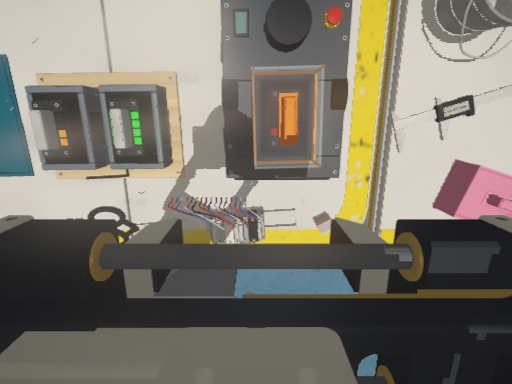

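The wrist view confirms it: orange-grip hood at (288,118), green pack in the right charger at (122,127), amber at (50,130), and the pink decoy at (480,200). Everything is aligned with the world axes to within 2 degrees. Next I'll descend above the hood and measure again up close.

>>> {"fn": "step_arm", "kwargs": {
  "plan": [
    [-1,0.033,0.021,0.04,0],
    [-1,0.067,0.042,0.08,0],
    [-1,0.067,0.042,0.11,0],
    [-1,0.067,0.042,0.11,0],
    [-1,0.067,0.042,0.11,0]
  ]
}}

```text
time: 2.45
tool_pos: [0.5176, -0.2427, 0.2184]
tool_rot: [3.14, -0.002, -0.001]
contact_force: [-0.4, -0.4, 0.1]
opening: 0.0917
grip_force: 0.0
```

```bash
python3 - <<'E'
from h import *
s,c=wristcam();print(s["tool_pos"],s["tool_rot"]);np.savez("w2.npz",**c)
T={"hoodrib":lambda H,S,V,Z:(Z>.128)&(Z<.15),"rib":lambda H,S,V,Z:(Z>.09)&(Z<.106),"deck":lambda H,S,V,Z:abs(Z-.06)<.008,"orange":lambda H,S,V,Z:(H>3)&(H<16)&(S>150)&(Z>.05)&(Z<.2)}
comps(c,(.3,.8),(-.45,.2),T)
cv2.imwrite("pics/w2.png",c["img"][:,:,::-1])
E
```

```text
[ 0.51757324 -0.24271074  0.21835385] [ 3.14028304e+00 -1.89256238e-03 -9.28466253e-04]
hoodrib [ 519.3 -242. ] [54. 16.] 1.4 138.7 1018 px 255 194
rib [ 640.7 -242.2] [56.9 58.1] 88.0 95.2 3238 px 255 59
rib [507.9 -12.3] [52.2 17.5] 0.8 100.8 1048 px 38 195
deck [ 560.  -242.1] [182.6 245.8] 89.9 59.0 19084 px 254 116
deck [518.3 -11.9] [101.8  87.4] 0.8 56.6 2425 px 71 166
deck [519.6  58.5] [93.3 12.7] 0.5 55.9 644 px 6 185
deck [ 371.5 -186.1] [46.6 10.8] 62.2 59.7 142 px 213 289
deck [ 368.8 -147.5] [63.3 23.2] 72.1 60.3 255 px 179 289
deck [ 362.6 -115.9] [19.9  8.5] 77.8 62.2 39 px 159 294
orange [ 584.4 -254. ] [ 1.1 65.3] 1.4 69.0 73 px 265 121
orange [ 518.5 -242.4] [65.8 25. ] 0.0 138.0 1551 px 255 190
```

View pics/w2.png

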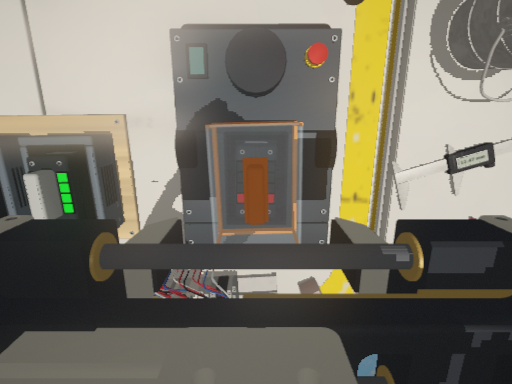

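>>> {"fn": "step_arm", "kwargs": {
  "plan": [
    [-1,0.001,0,0.025,0],
    [-1,0.001,0,0.05,0],
    [-1,0.001,0,0.075,0],
    [-1,0.001,0,0.09,0],
    [-1,0.001,0,0.097,0],
    [-1,0.001,0,0.097,0],
    [-1,0.001,0,0.097,0]
  ]
}}

```text
time: 3.38
tool_pos: [0.5189, -0.2424, 0.1207]
tool_rot: [3.141, -0.002, -0.0]
contact_force: [0.4, -0.8, -0.3]
opening: 0.0919
grip_force: 0.0
```

>>> {"fn": "step_arm", "kwargs": {
  "grip_force": 30,
  "plan": [
    [1,0,0,0,0],
    [1,0,0,0,0],
    [1,0,0,0,0],
    [1,0,0,0,0],
    [1,0,0,0,0],
    [1,0,0,0,0],
    [1,0,0,0,0],
    [1,0,0,0,0]
  ]
}}

```text
time: 4.38
tool_pos: [0.5184, -0.2421, 0.1197]
tool_rot: [3.141, -0.0, -0.0]
contact_force: [0.1, -2.5, 0.9]
opening: 0.0164
grip_force: 1.3
```

>>> {"fn": "step_arm", "kwargs": {
  "plan": [
    [1,0,0,0,0],
    [1,0,0,0,0],
    [1,0,0,-0.01,0],
    [1,0,0,-0.02,0],
    [1,0,0,-0.035,0],
    [1,0,0,-0.055,0],
    [1,0,0,-0.075,0],
    [1,0,0,-0.095,0],
    [1,0,0,-0.115,0],
    [1,0,0,-0.12,0],
    [1,0,0,-0.12,0]
  ]
}}

```text
time: 5.75
tool_pos: [0.5184, -0.242, 0.24]
tool_rot: [3.141, -0.0, -0.0]
contact_force: [-0.4, 0.9, -2.6]
opening: 0.0159
grip_force: 29.8
```

```bash
python3 - <<'E'
from h import *
c=np.load("top0.npz")
for u,v in[(92,48),(283,80),(238,240),(36,206)]: print(np.round(plane(c,100+u/3.8,130+v/3.8,.003),4))
W=cloud(c);m=(W[...,0]>.35)&(W[...,0]<.75)&(W[...,1]>.12)&(W[...,1]<.4)&(W[...,2]>.006)&(W[...,2]<.3)
print(m.sum(), np.round(W[m][:,:].min(0),3) if m.any() else"",np.round(W[m].max(0),3) if m.any() else "")
w=np.load("w1.npz");W=cloud(w);h=cv2.cvtColor(w["img"],cv2.COLOR_RGB2HSV)
m=(h[...,0]>88)&(h[...,0]<108)&(h[...,1]>90)&(W[...,2]<.02)&(W[...,1]>.1);print(np.nanmin(W[m],0),np.nanmax(W[m],0))
from cell import observe; s=observe();print(s["tool_pos"],s["opening"],s["contact_force"],s["grip_force"])
E
```

```text
[0.6098 0.414  0.003 ]
[0.6137 0.1996 0.003 ]
[0.4185 0.1927 0.003 ]
[0.4132 0.4093 0.003 ]
629 [0.352 0.12  0.006] [0.75  0.399 0.065]
[ 0.42228348  0.19814948 -0.00146517] [0.61900085 0.25849867 0.00514756]
[ 0.51835546 -0.24196705  0.2399581 ] 0.015866086310866313 [-0.44266694  0.87603408 -2.56647825] 29.84971046447754
```

```bash
python3 - <<'E'
from h import *
c=np.load("top0.npz");W=cloud(c)
for u,v in[(105,152),(112,142),(160,207),(155,212)]:
    u=round(100+u/3.8);v=round(130+v/3.8);print(np.round(plane(c,u,v,.003),3),np.round(W[v-2:v+3,u-2:u+3,2]*1000,0).tolist())
M=(W[...,0]>.43)&(W[...,0]<.6)&(W[...,1]>.21)&(W[...,1]<.4);print(np.percentile(W[M][:,2]*1000,[1,10,50,90,99,100]))
i=c["img"][138:198,105:180,::-1];cv2.imwrite("pics/mat.png",cv2.resize(i,(750,600),interpolation=cv2.INTER_CUBIC))
E
```

```text
[0.49  0.358 0.003] [[-4.0, 0.0, -4.0, 3.0, 1.0], [-1.0, -6.0, 5.0, -0.0, -0.0], [2.0, 6.0, 6.0, 6.0, 3.0], [3.0, -1.0, 4.0, 1.0, 0.0], [1.0, 4.0, 8.0, 3.0, 8.0]]
[0.504 0.358 0.003] [[0.0, -0.0, -5.0, 0.0, -2.0], [-1.0, 2.0, 1.0, 0.0, 4.0], [9.0, -0.0, 3.0, 4.0, 8.0], [0.0, -4.0, 3.0, 1.0, 7.0], [-6.0, 5.0, -0.0, -0.0, 0.0]]
[0.441 0.284 0.003] [[2.0, -1.0, -0.0, 1.0, 2.0], [-5.0, 4.0, 3.0, 10.0, 7.0], [3.0, 3.0, 2.0, 2.0, -2.0], [-4.0, -1.0, 8.0, 7.0, 6.0], [0.0, 5.0, 4.0, 8.0, -0.0]]
[0.431 0.285 0.003] [[2.0, 3.0, 3.0, 2.0, 2.0], [7.0, -4.0, -1.0, 8.0, 7.0], [0.0, 0.0, 5.0, 4.0, 8.0], [4.0, -2.0, 4.0, 6.0, 8.0], [5.0, 3.0, 2.0, 12.0, 9.0]]
[-7.85094398 -3.9820249   1.34617032  6.51672968 11.03915246 17.70870669]
```

View pics/mat.png

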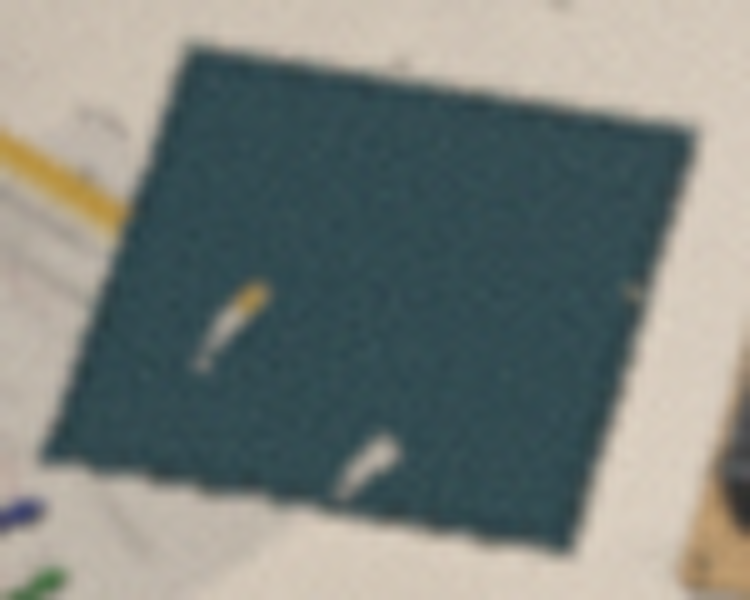

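The grip pulled free cleanly and the mat is flat and empty; the light flecks at (230,325) and (370,465) are only print showing through at mat level. The mat spans about x 0.418–0.618 and y 0.198–0.418. The hood goes at y≈0.365.

>>> {"fn": "step_arm", "kwargs": {
  "plan": [
    [1,0,-0.015,0,0],
    [1,0,-0.05,0,0],
    [1,0,-0.09,0,0],
    [1,0,-0.13,0,0],
    [1,0,-0.17,0,0],
    [1,0,-0.21,0,0],
    [1,0,-0.25,0,0],
    [1,0,-0.29,0,0],
    [1,0,-0.33,0,0],
    [1,0,-0.37,0,0],
    [1,0,-0.41,0,0],
    [1,0,-0.45,0,0],
    [1,0,-0.49,0,0],
    [1,0,-0.53,0,0],
    [1,0,-0.565,0,0],
    [1,0,-0.59,0,0],
    [1,0,-0.605,0,0],
    [1,0,-0.607,0,0],
    [1,0,-0.607,0,0]
  ]
}}

```text
time: 8.12
tool_pos: [0.5184, 0.3643, 0.2394]
tool_rot: [3.141, 0.001, -0.001]
contact_force: [-0.0, -1.6, -2.5]
opening: 0.016
grip_force: 29.8
```

>>> {"fn": "step_arm", "kwargs": {
  "plan": [
    [1,0,0,0.02,0],
    [1,0,0,0.05,0],
    [1,0,0,0.08,0],
    [1,0,0,0.11,0],
    [1,0,0,0.14,0],
    [1,0,0,0.16,0],
    [1,0,0,0.168,0],
    [1,0,0,0.172,0],
    [1,0,0,0.175,0],
    [1,0,0,0.1775,0],
    [1,0,0,0.1775,0],
    [1,0,0,0.1775,0]
  ]
}}

```text
time: 9.62
tool_pos: [0.5189, 0.3652, 0.0627]
tool_rot: [-3.141, -0.001, -0.0]
contact_force: [0.6, 0.8, 0.3]
opening: 0.0158
grip_force: 29.8
```

>>> {"fn": "step_arm", "kwargs": {
  "plan": [
    [0.3,0,0,0.0005,0],
    [-1,0,0,0.0005,0],
    [-1,0,0,0,0],
    [-1,0,0,0,0],
    [-1,0,0,-0.005,0],
    [-1,0,0,-0.03,0],
    [-1,0,0,-0.07,0],
    [-1,0,0,-0.12,0],
    [-1,0,0.05,-0.16,0],
    [-1,0,0.11,-0.16,0],
    [-1,0,0.17,-0.16,0],
    [-1,0,0.23,-0.16,0],
    [-1,0,0.29,-0.16,0],
    [-1,0,0.35,-0.16,0],
    [-1,0,0.41,-0.16,0],
    [-1,0,0.47,-0.16,0],
    [-1,0,0.53,-0.15,0],
    [-1,0,0.59,-0.13,0],
    [-1,0,0.607,-0.12,0],
    [-1,0,0.607,-0.12,0]
  ]
}}

```text
time: 12.12
tool_pos: [0.5178, -0.2424, 0.1815]
tool_rot: [-3.14, 0.001, -0.002]
contact_force: [-0.2, 0.1, -0.0]
opening: 0.0916
grip_force: 0.0
```

>>> {"fn": "step_arm", "kwargs": {
  "plan": [
    [-1,0,0,0,0],
    [-1,0,0,0,0]
  ]
}}

```text
time: 12.38
tool_pos: [0.519, -0.2405, 0.1832]
tool_rot: [3.141, -0.001, 0.002]
contact_force: [0.1, -0.0, -0.2]
opening: 0.0919
grip_force: 0.0
```

```bash
python3 - <<'E'
from h import *
from cell import *
s,c=wristcam();print(s["tool_pos"],s["tool_rot"])
T={"rib":lambda H,S,V,Z:(Z>.09)&(Z<.11),"deck":lambda H,S,V,Z:abs(Z-.06)<.004,"collar":lambda H,S,V,Z:abs(Z-.066)<.003,"packtop":lambda H,S,V,Z:abs(Z-.0785)<.006,"red":lambda H,S,V,Z:((H<6)|(H>172))&(S>150)&(Z<.09)}
comps(c,(.3,.8),(-.45,.0),T)
t=read_camera("top");print("top");comps(t,(.35,.7),(.18,.43),{"ht":lambda H,S,V,Z:(Z>.07)&(Z<.095),"or":lambda H,S,V,Z:(H>3)&(H<16)&(S>150)},15)
a=c["img"][:,:,::-1];b=cv2.resize(t["img"][125:221,95:313,::-1],(512,226));cv2.imwrite("pics/w3.png",np.vstack([a[:300],b]))
E
```

```text
[ 0.51898703 -0.24054309  0.18316053] [ 3.14102207e+00 -1.16916954e-03  1.91259876e-03]
rib [ 640.6 -242.1] [57.6 57.5] 46.1 95.2 4303 px 258 52
rib [ 520.1 -242. ] [15.6 53.1] 89.8 104.7 1033 px 257 195
rib [517.1 -13.5] [15.6 34.1] 87.9 100.3 839 px 11 198
deck [ 566.5 -242.2] [182.2 223.8] 89.7 59.0 27608 px 256 124
deck [525.6 -27.7] [85.9 54.7] 0.3 56.8 983 px 62 165
deck [522.7 -30.7] [73.8 30.1] 27.1 60.3 372 px 57 184
collar [ 646.6 -180.4] [32.9 21.4] 0.3 63.6 403 px 190 53
collar [ 647.7 -300.3] [20.7 11.7] 39.1 64.7 108 px 319 53
collar [ 613.3 -236.2] [20.4  3.1] 80.2 67.5 35 px 251 92
collar [ 518.4 -242.2] [109.9  72.1] 0.0 64.8 1232 px 257 185
collar [ 552.9 -162.8] [23.5 32.4] 89.8 65.4 663 px 178 154
collar [ 553.5 -321.6] [33.4 22.8] 1.5 65.5 671 px 336 154
collar [ 560.4 -242.6] [46.1  2.9] 88.9 65.1 56 px 259 147
collar [521.2 -32.3] [68.2 21.8] 21.5 65.8 292 px 54 186
packtop [ 650.5 -304.1] [18.9 19.5] 43.6 77.5 466 px 328 45
packtop [ 520.  -242.2] [45.4 83. ] 89.3 79.2 2663 px 257 185
packtop [518.6 -17.8] [60. 35.] 0.8 76.2 1629 px 36 187
red [ 652.4 -305.2] [19.  23.3] 63.5 77.6 437 px 329 45
red [ 501.2 -226.6] [10.2 11.5] 88.5 80.0 117 px 241 208
red [ 500.6 -257.8] [10.7 10.3] 0.6 79.7 109 px 273 209
top
ht [667.7 421.8] [50.5  6.9] 1.4 77.3 17 px 122 120
ht [516.2 361.3] [54.9 18.9] 0.2 80.1 63 px 124 155
or [518.6 365.2] [69.6 31.2] 3.0 73.6 108 px 125 156
```

View pics/w3.png

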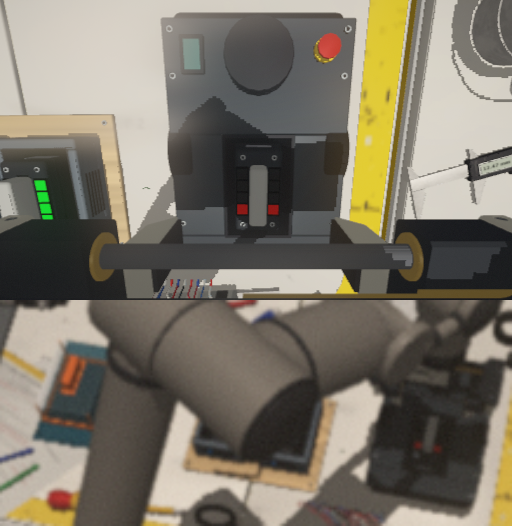

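The hood stands on the mat (lower part, (75,375)) and the flat pack with its red bars is exposed at (257,190). Now I'll grasp the flat pack.

>>> {"fn": "step_arm", "kwargs": {
  "plan": [
    [-1,0,0.001,0.025,0],
    [-1,0,0.001,0.05,0],
    [-1,0,0.001,0.075,0],
    [-1,0,0.001,0.09,0],
    [-1,0,0.001,0.098,0],
    [-1,0,0.001,0.098,0]
  ]
}}

```text
time: 13.22
tool_pos: [0.5185, -0.2429, 0.0843]
tool_rot: [3.142, 0.0, 0.0]
contact_force: [-0.2, 0.3, -0.0]
opening: 0.0919
grip_force: 0.0
```

>>> {"fn": "step_arm", "kwargs": {
  "grip_force": 35,
  "plan": [
    [1,0,0,0,0],
    [1,0,0,0,0],
    [1,0,0,0,0],
    [1,0,0,0,0],
    [1,0,0,0,0],
    [1,0,0,0,0],
    [1,0,0,0,0],
    [1,0,0,0,0],
    [1,0,0,0,0],
    [1,0,0,0,0],
    [1,0,0,0,0]
  ]
}}

```text
time: 14.6
tool_pos: [0.5184, -0.243, 0.0841]
tool_rot: [-3.141, 0.0, -0.0]
contact_force: [-0.2, 0.8, -1.5]
opening: 0.0159
grip_force: 34.9
```

>>> {"fn": "step_arm", "kwargs": {
  "plan": [
    [1,0,0,-0.008,0],
    [1,0,0,-0.02,0],
    [1,0,0,-0.035,0],
    [1,0,0,-0.055,0],
    [1,0,0,-0.08,0],
    [1,0,0,-0.105,0],
    [1,0,0,-0.125,0],
    [1,0,0,-0.13,0],
    [1,0,0,-0.13,0]
  ]
}}

```text
time: 15.72
tool_pos: [0.5183, -0.243, 0.2144]
tool_rot: [3.141, -0.0, -0.0]
contact_force: [0.7, 0.0, -2.7]
opening: 0.0158
grip_force: 34.9
```

>>> {"fn": "step_arm", "kwargs": {
  "plan": [
    [1,0,-0.015,0,0],
    [1,0,-0.045,0,0],
    [1,0,-0.085,0,0],
    [1,0,-0.125,0,0],
    [1,0,-0.165,0,0],
    [1,0,-0.205,0,0],
    [1,0,-0.245,0,0],
    [1,0,-0.285,0,0],
    [1,0,-0.325,0,0],
    [1,0,-0.365,0,0],
    [1,0,-0.405,0,0],
    [1,0,-0.44,0,0],
    [1,0,-0.465,0,0],
    [1,0,-0.48,0,0],
    [1,0,-0.483,0,0],
    [1,0,-0.483,0,0],
    [1,0,-0.483,0,0]
  ]
}}

```text
time: 17.85
tool_pos: [0.5186, 0.2391, 0.2142]
tool_rot: [3.141, 0.0, -0.001]
contact_force: [-0.2, -0.1, -3.4]
opening: 0.0158
grip_force: 34.9
```

>>> {"fn": "step_arm", "kwargs": {
  "plan": [
    [1,0,0,0.02,0],
    [1,0,0,0.05,0],
    [1,0,0,0.08,0],
    [1,0,0,0.11,0],
    [1,0,0,0.13,0],
    [1,0,0,0.142,0],
    [1,0,0,0.147,0],
    [1,0,0,0.15,0],
    [1,0,0,0.152,0],
    [1,0,0,0.152,0],
    [1,0,0,0.152,0]
  ]
}}

```text
time: 19.23
tool_pos: [0.5187, 0.24, 0.0625]
tool_rot: [-3.142, -0.001, -0.0]
contact_force: [-0.1, 0.3, -2.8]
opening: 0.0159
grip_force: 34.9
```

Still carrying most of the weight, so I'll lower it a little further.

>>> {"fn": "step_arm", "kwargs": {
  "plan": [
    [1,0,0,0.0007,0],
    [1,0,0,0.0012,0],
    [1,0,0,0.0012,0]
  ]
}}

```text
time: 19.6
tool_pos: [0.5188, 0.2402, 0.062]
tool_rot: [-3.141, -0.001, -0.0]
contact_force: [-3.2, -0.2, 6.4]
opening: 0.0157
grip_force: 35.0
```

>>> {"fn": "step_arm", "kwargs": {
  "plan": [
    [0.3,0,0,-0.0005,0],
    [-1,0,0,-0.0005,0],
    [-1,0,0,-0.0005,0],
    [-1,0,0,-0.0005,0],
    [-1,0,0,-0.005,0],
    [-1,0,0,-0.03,0],
    [-1,0,0,-0.07,0],
    [-1,0,0.02,-0.12,0],
    [-1,-0.011,0.07,-0.12,0],
    [-1,-0.011,0.13,-0.12,0],
    [-1,-0.011,0.19,-0.12,0],
    [-1,-0.011,0.24,-0.12,0],
    [-1,-0.011,0.2525,-0.12,0],
    [-1,-0.011,0.2525,-0.12,0],
    [-1,-0.011,0.2525,-0.12,0],
    [-1,-0.011,0.2525,-0.12,0]
  ]
}}

```text
time: 21.6
tool_pos: [0.5075, -0.0112, 0.181]
tool_rot: [-3.141, 0.0, 0.002]
contact_force: [-0.6, 0.3, -0.2]
opening: 0.0919
grip_force: 0.0
```

```bash
python3 - <<'E'
from h import *
s,c=wristcam();print(s["tool_pos"],s["tool_rot"])
T={"rib":lambda H,S,V,Z:(Z>.09)&(Z<.11),"chg":lambda H,S,V,Z:abs(Z-.058)<.004,"packtop":lambda H,S,V,Z:abs(Z-.0765)<.004,"green":lambda H,S,V,Z:(H>45)&(H<75)&(S>120)&(Z>.03),"r84":lambda H,S,V,Z:(Z>.078)&(Z<.09)}
comps(c,(.3,.8),(-.12,.42),T,80)
cv2.imwrite("pics/w4.png",c["img"][:,:,::-1])
E
```

```text
[ 0.50746414 -0.01120667  0.18101106] [-3.14144969e+00  3.40941261e-05  1.74176681e-03]
rib [506.1  96.7] [52.7 16.2] 1.0 101.3 1211 px 138 197
rib [507.4 -11.4] [53.5 15.9] 0.9 101.7 1008 px 256 197
chg [506.2 -11.5] [125.8  86. ] 0.5 56.7 3704 px 256 181
chg [505.4  96.3] [125.3  86.1] 0.5 56.6 3099 px 155 172
chg [520.5 238.9] [44.7 83.2] 88.7 57.0 1899 px 24 172
chg [494.5  74.1] [45.4  1.1] 1.6 58.2 89 px 175 197
packtop [507.6 -11.4] [82.6 45.6] 0.4 76.2 2579 px 256 185
packtop [505.8  96.6] [82.8 45.6] 1.5 76.1 1903 px 150 180
packtop [519.6 232.7] [ 4.4 52.9] 88.2 76.5 393 px 6 179
green [525.1 -26.8] [10.2  9.8] 0.6 76.8 120 px 271 174
green [524.1   3.9] [10.8 10.3] 88.7 76.6 129 px 240 174
green [513.1 -26.9] [10.5 10. ] 1.1 76.9 118 px 271 185
green [512.1   3.9] [10.6 10.9] 1.4 76.9 122 px 240 186
green [500.8 -27.2] [10.9 10.1] 0.8 76.8 118 px 272 197
green [500.3   3.7] [10. 10.] 89.7 77.0 109 px 241 198
green [488.4   3.9] [10.2 11. ] 89.3 76.9 110 px 240 209
green [488.7 -27.4] [10.1 10.2] 0.9 76.9 109 px 272 209
r84 [515.  232.5] [ 8.4 45. ] 79.6 80.9 286 px 3 190
r84 [507.8  90.2] [53.4 11.9] 14.4 84.4 289 px 150 190
```

View pics/w4.png

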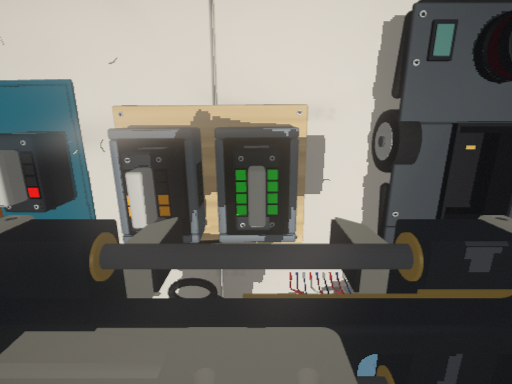

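The green pack is centred under the gripper at (257,195), the flat pack stands upright on the mat, and the amber one is untouched. Now I'll grasp the full pack.

>>> {"fn": "step_arm", "kwargs": {
  "plan": [
    [-1,0,0,0.025,0],
    [-1,0,0,0.05,0],
    [-1,0,0,0.075,0],
    [-1,0,0,0.09,0],
    [-1,0,0,0.099,0],
    [-1,0,0,0.099,0]
  ]
}}

```text
time: 22.4
tool_pos: [0.5074, -0.0124, 0.0818]
tool_rot: [-3.142, 0.0, 0.0]
contact_force: [1.1, 0.7, 0.5]
opening: 0.0919
grip_force: 0.0
```

>>> {"fn": "step_arm", "kwargs": {
  "plan": [
    [1,0,0,0,0],
    [1,0,0,0,0],
    [1,0,0,0,0],
    [1,0,0,0,0],
    [1,0,0,0,0],
    [1,0,0,0,0],
    [1,0,0,0,0],
    [1,0,0,0,0],
    [1,0,0,0,0],
    [1,0,0,0,0],
    [1,0,0,0,0]
  ]
}}

```text
time: 23.78
tool_pos: [0.5074, -0.0125, 0.0819]
tool_rot: [3.142, 0.0, -0.0]
contact_force: [-0.1, 0.7, -2.4]
opening: 0.0157
grip_force: 34.9
```

>>> {"fn": "step_arm", "kwargs": {
  "plan": [
    [1,0,0,-0.008,0],
    [1,0,0,-0.02,0],
    [1,0,0,-0.035,0],
    [1,0,0,-0.055,0],
    [1,0,0,-0.08,0],
    [1,0,0,-0.105,0],
    [1,0,0,-0.125,0],
    [1,0,0,-0.13,0],
    [1,0,0,-0.13,0]
  ]
}}

```text
time: 24.9
tool_pos: [0.5073, -0.0125, 0.2122]
tool_rot: [3.141, -0.0, -0.0]
contact_force: [0.8, -0.3, -3.5]
opening: 0.0155
grip_force: 34.9
```

>>> {"fn": "step_arm", "kwargs": {
  "plan": [
    [1,0.0,0.015,0,0],
    [1,0.005,0.045,0,0],
    [1,0.0105,0.085,0,0],
    [1,0.0105,0.125,0,0],
    [1,0.0105,0.165,0,0],
    [1,0.0105,0.2,0,0],
    [1,0.0105,0.22,0,0],
    [1,0.0105,0.23,0,0],
    [1,0.0105,0.23,0,0],
    [1,0.0105,0.23,0.02,0],
    [1,0.0105,0.23,0.05,0],
    [1,0.0105,0.23,0.075,0],
    [1,0.0105,0.23,0.08,0],
    [1,0.0105,0.23,0.08,0]
  ]
}}

```text
time: 26.65
tool_pos: [0.5183, -0.242, 0.1326]
tool_rot: [3.141, -0.0, 0.001]
contact_force: [-0.5, 0.7, -3.0]
opening: 0.0159
grip_force: 34.9
```

>>> {"fn": "step_arm", "kwargs": {
  "plan": [
    [1,0,0,0.007,0],
    [1,0,0,0.014,0],
    [1,0,0,0.021,0],
    [1,0,0,0.028,0],
    [1,0,0,0.035,0],
    [1,0,0,0.04,0],
    [1,0,0,0.044,0],
    [1,0,0,0.046,0],
    [1,0,0,0.046,0],
    [1,0,0,0.046,0]
  ]
}}

```text
time: 27.9
tool_pos: [0.5181, -0.2426, 0.0863]
tool_rot: [3.141, -0.0, -0.0]
contact_force: [-0.1, 0.1, -4.5]
opening: 0.0155
grip_force: 34.9
```

>>> {"fn": "step_arm", "kwargs": {
  "plan": [
    [1,0,0,0.0007,0],
    [1,0,0,0.0014,0],
    [1,0,0,0.002,0],
    [1,0,0,0.002,0]
  ]
}}

```text
time: 28.4
tool_pos: [0.518, -0.2426, 0.0849]
tool_rot: [3.141, -0.001, -0.0]
contact_force: [-2.5, 1.9, 6.3]
opening: 0.0161
grip_force: 34.9
```

>>> {"fn": "step_arm", "kwargs": {
  "plan": [
    [0.3,0,0,-0.0007,0],
    [-1,0,0,-0.0007,0],
    [-1,0,0,-0.0007,0],
    [-1,0,0,-0.0007,0],
    [-1,0,0,-0.005,0],
    [-1,0,0,-0.03,0],
    [-1,0,0,-0.07,0],
    [-1,0,0,-0.1,0],
    [-1,0,0,-0.1,0],
    [-1,0,0,-0.1,0]
  ]
}}

```text
time: 29.65
tool_pos: [0.5175, -0.2422, 0.1833]
tool_rot: [-3.141, 0.001, -0.0]
contact_force: [-0.3, -0.4, -0.3]
opening: 0.092
grip_force: 0.0
```

```bash
python3 - <<'E'
from h import *
s,c=wristcam();print(s["tool_pos"],s["tool_rot"])
T={"rib":lambda H,S,V,Z:(Z>.09)&(Z<.11),"packtop":lambda H,S,V,Z:abs(Z-.0785)<.005,"green":lambda H,S,V,Z:(H>45)&(H<75)&(S>120)&(Z>.03)}
comps(c,(.45,.6),(-.3,-.18),T,80)
E
```

```text
[ 0.51748358 -0.24224634  0.18331398] [-3.14103136e+00  9.95817946e-04 -2.18550480e-04]
rib [ 518.3 -241.7] [52.8 15.7] 0.2 104.7 1036 px 255 195
packtop [ 518.1 -241.8] [83. 46.] 0.3 79.2 2634 px 255 185
green [ 529.2 -226.6] [22.5 11. ] 2.2 79.8 256 px 239 179
green [ 535.1 -257.3] [10.6 10.8] 0.3 79.8 125 px 271 174
green [ 523.1 -257.5] [10.8 10.9] 0.2 79.8 124 px 271 186
green [ 505.2 -226.7] [11.1 22.9] 89.5 79.9 246 px 240 203
green [ 505.2 -257.8] [11.1 22.5] 89.7 79.9 240 px 271 203
```

>>> {"fn": "step_arm", "kwargs": {
  "plan": [
    [-1,0,-0.04,-0.02,0],
    [-1,0,-0.1,-0.02,0],
    [-1,0,-0.16,-0.02,0],
    [-1,0,-0.22,-0.02,0],
    [-1,0,-0.28,-0.02,0],
    [-1,0,-0.34,-0.02,0],
    [-1,0,-0.4,-0.02,0],
    [-1,0,-0.45,-0.02,0],
    [-1,0.0005,-0.483,0,0],
    [-1,0.0005,-0.483,0,0],
    [-1,0.0005,-0.483,0.02,0],
    [-1,0.0005,-0.483,0.02,0]
  ]
}}

```text
time: 31.2
tool_pos: [0.5175, 0.2391, 0.1624]
tool_rot: [3.14, 0.004, -0.001]
contact_force: [0.5, -0.6, 0.3]
opening: 0.0919
grip_force: 0.0
```

```bash
python3 - <<'E'
from h import *
s,c=wristcam();print(s["tool_pos"],s["tool_rot"])
T={"rib":lambda H,S,V,Z:(Z>.078)&(Z<.09),"packtop":lambda H,S,V,Z:abs(Z-.0575)<.004}
comps(c,(.4,.62),(.18,.43),T,80)
E
```

```text
[0.51753225 0.23914927 0.16238775] [ 3.13991612e+00  3.99575844e-03 -1.01590795e-03]
rib [520.2 365.1] [53.2 16.1] 0.8 81.5 1011 px 117 193
rib [520.4 240.5] [15.3 52.6] 89.4 82.7 974 px 254 193
packtop [523.3 365.7] [122.1  92.3] 0.5 56.9 8184 px 127 169
packtop [520.4 240.8] [45.6 82.2] 89.8 57.3 2618 px 254 183
```

>>> {"fn": "step_arm", "kwargs": {
  "plan": [
    [-1,0,0,0.025,0],
    [-1,0,0,0.05,0],
    [-1,0,0,0.075,0],
    [-1,0,0,0.09,0],
    [-1,0,0,0.1,0],
    [-1,0,0,0.1,0],
    [-1,0,0,0.1,0]
  ]
}}

```text
time: 32.12
tool_pos: [0.5191, 0.2406, 0.0648]
tool_rot: [-3.141, -0.001, -0.0]
contact_force: [0.0, 0.4, -0.1]
opening: 0.0918
grip_force: 0.0
```

>>> {"fn": "step_arm", "kwargs": {
  "plan": [
    [1,0,0,0,0],
    [1,0,0,0,0],
    [1,0,0,0,0],
    [1,0,0,0,0],
    [1,0,0,0,0],
    [1,0,0,0,0],
    [1,0,0,0,0],
    [1,0,0,0,0],
    [1,0,0,0,0],
    [1,0,0,0,0],
    [1,0,0,0,0]
  ]
}}

```text
time: 33.5
tool_pos: [0.5185, 0.2404, 0.064]
tool_rot: [3.141, -0.0, -0.0]
contact_force: [-0.7, -0.9, 0.3]
opening: 0.0158
grip_force: 35.0
```

>>> {"fn": "step_arm", "kwargs": {
  "plan": [
    [1,0,0,-0.008,0],
    [1,0,0,-0.02,0],
    [1,0,0,-0.04,0],
    [1,0,0,-0.065,0],
    [1,0,0,-0.09,0],
    [1,0,0,-0.115,0],
    [1,0,0,-0.14,0],
    [1,0,0,-0.15,0],
    [1,0,0,-0.15,0],
    [1,0,0,-0.15,0]
  ]
}}

```text
time: 34.75
tool_pos: [0.5179, 0.2402, 0.2129]
tool_rot: [3.141, 0.002, -0.0]
contact_force: [-1.6, 0.5, -3.4]
opening: 0.0155
grip_force: 35.0
```

>>> {"fn": "step_arm", "kwargs": {
  "plan": [
    [1,0.0,0.015,0,0],
    [1,-0.005,0.045,0,0],
    [1,-0.01,0.085,0,0],
    [1,-0.014,0.125,0,0],
    [1,-0.014,0.165,0,0],
    [1,-0.014,0.205,0,0],
    [1,-0.014,0.235,0,0],
    [1,-0.014,0.25,0,0],
    [1,-0.014,0.253,0,0],
    [1,-0.014,0.253,0,0],
    [1,-0.014,0.253,0.02,0],
    [1,-0.014,0.253,0.05,0],
    [1,-0.014,0.253,0.072,0],
    [1,-0.014,0.253,0.078,0],
    [1,-0.014,0.253,0.078,0],
    [1,-0.014,0.253,0.078,0]
  ]
}}

```text
time: 36.75
tool_pos: [0.5052, -0.0124, 0.137]
tool_rot: [3.141, -0.002, 0.0]
contact_force: [0.1, -0.1, -2.4]
opening: 0.0157
grip_force: 35.0
```

>>> {"fn": "step_arm", "kwargs": {
  "plan": [
    [1,0,0,0.007,0],
    [1,0,0,0.014,0],
    [1,0,0,0.021,0],
    [1,0,0,0.028,0],
    [1,0,0,0.035,0],
    [1,0,0,0.042,0],
    [1,0,0,0.047,0],
    [1,0,0,0.05,0],
    [1,0,0,0.052,0],
    [1,0,0,0.052,0],
    [1,0,0,0.052,0]
  ]
}}

```text
time: 38.12
tool_pos: [0.5046, -0.0126, 0.0842]
tool_rot: [3.141, -0.0, -0.0]
contact_force: [0.0, -0.1, -3.4]
opening: 0.0157
grip_force: 35.0
```

>>> {"fn": "step_arm", "kwargs": {
  "plan": [
    [1,0,0,0.0007,0],
    [1,0,0,0.0014,0],
    [1,0,0,0.002,0],
    [1,0,0,0.002,0]
  ]
}}

```text
time: 38.62
tool_pos: [0.5046, -0.0126, 0.0829]
tool_rot: [3.141, -0.001, -0.0]
contact_force: [-3.2, -1.0, 5.6]
opening: 0.0155
grip_force: 35.0
```

Seated at the expected height. I'll release and check, then go over the hood.

>>> {"fn": "step_arm", "kwargs": {
  "plan": [
    [0.3,0,0,-0.0007,0],
    [-1,0,0,-0.0007,0],
    [-1,0,0,-0.0007,0],
    [-1,0,0,-0.0007,0],
    [-1,0,0,-0.005,0],
    [-1,0,0,-0.03,0],
    [-1,0,0,-0.07,0],
    [-1,0,0,-0.1,0],
    [-1,0,0,-0.1,0],
    [-1,0,0,-0.1,0]
  ]
}}

```text
time: 39.88
tool_pos: [0.504, -0.0124, 0.1814]
tool_rot: [-3.141, 0.001, -0.0]
contact_force: [-0.0, 0.2, -1.0]
opening: 0.0918
grip_force: 0.0
```

```bash
python3 - <<'E'
from h import *
s,c=wristcam();print(s["tool_pos"],s["tool_rot"])
T={"rib":lambda H,S,V,Z:(Z>.09)&(Z<.11),"packtop":lambda H,S,V,Z:abs(Z-.0765)<.004,"red":lambda H,S,V,Z:((H<6)|(H>172))&(S>150)&(Z<.09)}
comps(c,(.42,.6),(-.07,.15),T,80)
E
```

```text
[ 0.50395254 -0.01244916  0.18137911] [-3.14149453e+00  1.04139219e-03 -1.95896336e-04]
rib [506.5 -11.8] [53.1 15.8] 0.4 101.7 1038 px 255 193
rib [505.4  96.7] [54.2 16.2] 0.4 101.3 1242 px 137 194
packtop [505.8  96.8] [83.  45.7] 1.4 76.0 2017 px 149 178
packtop [506.1 -12. ] [82.4 45.8] 0.0 76.3 2580 px 255 183
red [487.6   2.7] [10.1 11.4] 89.0 76.9 118 px 240 207
red [487.3 -28. ] [9.8 9.2] 0.3 76.8 91 px 271 207
```

>>> {"fn": "step_arm", "kwargs": {
  "plan": [
    [-1,0,-0.04,-0.02,0],
    [-1,0.005,-0.09,-0.02,0],
    [-1,0.01,-0.15,-0.02,0],
    [-1,0.014,-0.21,-0.02,0],
    [-1,0.014,-0.27,-0.02,0],
    [-1,0.014,-0.33,-0.02,0],
    [-1,0.014,-0.365,-0.01,0],
    [-1,0.014,-0.3778,0.01,0],
    [-1,0.014,-0.3778,0.02,0],
    [-1,0.014,-0.3778,0.02,0],
    [-1,0.014,-0.3778,0.02,0],
    [-1,0.014,-0.3778,0.02,0]
  ]
}}

```text
time: 41.42
tool_pos: [0.5192, 0.3646, 0.1629]
tool_rot: [-3.141, -0.001, -0.001]
contact_force: [-0.6, 0.7, 0.3]
opening: 0.0919
grip_force: 0.0
```

```bash
python3 - <<'E'
from h import *
s,c=wristcam();print(s["tool_pos"],s["tool_rot"])
comps(c,(.4,.62),(.18,.45),{"rib":lambda H,S,V,Z:(Z>.074)&(Z<.09)},80)
E
```

```text
[0.51917929 0.36462201 0.16294058] [-3.14100866e+00 -1.37696300e-03 -1.37548432e-03]
rib [520.3 366. ] [53.  15.5] 0.3 81.7 982 px 254 195
```

Flat pack is seated, with the same height and centre as before. Now the hood.

>>> {"fn": "step_arm", "kwargs": {
  "plan": [
    [-1,0,0,0.025,0],
    [-1,0,0,0.05,0],
    [-1,0,0,0.075,0],
    [-1,0,0,0.09,0],
    [-1,0,0,0.0995,0],
    [-1,0,0,0.0995,0],
    [-1,0,0,0.0995,0]
  ]
}}

```text
time: 42.35
tool_pos: [0.5191, 0.3656, 0.0634]
tool_rot: [-3.141, -0.001, -0.0]
contact_force: [0.1, -0.3, 0.0]
opening: 0.0919
grip_force: 0.0
```

>>> {"fn": "step_arm", "kwargs": {
  "grip_force": 30,
  "plan": [
    [1,0,0,0,0],
    [1,0,0,0,0],
    [1,0,0,0,0],
    [1,0,0,0,0],
    [1,0,0,0,0],
    [1,0,0,0,0],
    [1,0,0,0,0],
    [1,0,0,0,0],
    [1,0,0,0,0],
    [1,0,0,0,0],
    [1,0,0,0,0]
  ]
}}

```text
time: 43.72
tool_pos: [0.5186, 0.3652, 0.0625]
tool_rot: [3.142, -0.0, -0.0]
contact_force: [-0.0, 0.5, 0.7]
opening: 0.0158
grip_force: 30.0
```

>>> {"fn": "step_arm", "kwargs": {
  "plan": [
    [1,0,0,-0.008,0],
    [1,0,0,-0.02,0],
    [1,0,0,-0.04,0],
    [1,0,0,-0.065,0],
    [1,0,0,-0.09,0],
    [1,0,0,-0.115,0],
    [1,0,0,-0.14,0],
    [1,0,0,-0.16,0],
    [1,0,0,-0.175,0],
    [1,0,0,-0.178,0],
    [1,0,0,-0.178,0]
  ]
}}

```text
time: 45.1
tool_pos: [0.5183, 0.3652, 0.24]
tool_rot: [3.141, 0.001, -0.0]
contact_force: [1.4, 0.2, -2.3]
opening: 0.0157
grip_force: 30.0
```

>>> {"fn": "step_arm", "kwargs": {
  "plan": [
    [1,0,0.015,0,0],
    [1,0,0.05,0,0],
    [1,0,0.09,0,0],
    [1,0,0.13,0,0],
    [1,0,0.17,0,0],
    [1,0,0.21,0,0],
    [1,0,0.25,0,0],
    [1,0,0.29,0,0],
    [1,0,0.33,0,0],
    [1,0,0.37,0,0],
    [1,0,0.41,0,0],
    [1,0,0.45,0,0],
    [1,0,0.49,0,0],
    [1,0,0.53,0,0],
    [1,0,0.565,0,0],
    [1,0,0.59,0,0],
    [1,-0.001,0.605,0,0],
    [1,-0.001,0.6075,0,0],
    [1,-0.001,0.6075,0,0],
    [1,-0.001,0.6075,0,0]
  ]
}}

```text
time: 47.6
tool_pos: [0.5175, -0.2413, 0.2406]
tool_rot: [-3.141, -0.0, 0.001]
contact_force: [-0.1, 0.2, -2.0]
opening: 0.0159
grip_force: 30.0
```

>>> {"fn": "step_arm", "kwargs": {
  "plan": [
    [1,0,0,0.02,0],
    [1,0,0,0.04,0],
    [1,0,0,0.06,0],
    [1,0,0,0.075,0],
    [1,0,0,0.09,0],
    [1,0,0,0.1,0],
    [1,0,0,0.108,0],
    [1,0,0,0.114,0],
    [1,0,0,0.118,0],
    [1,0,0,0.119,0],
    [1,0,0,0.119,0],
    [1,0,0,0.119,0]
  ]
}}

```text
time: 49.1
tool_pos: [0.5175, -0.2423, 0.1218]
tool_rot: [3.141, -0.0, -0.0]
contact_force: [-0.0, 0.3, -3.6]
opening: 0.0157
grip_force: 30.0
```

>>> {"fn": "step_arm", "kwargs": {
  "plan": [
    [1,0,0,0.0008,0],
    [1,0,0,0.0016,0],
    [1,0,0,0.0022,0],
    [1,0,0,0.0026,0],
    [1,0,0,0.0026,0]
  ]
}}

```text
time: 49.72
tool_pos: [0.5174, -0.2422, 0.1194]
tool_rot: [3.141, -0.0, -0.0]
contact_force: [-2.7, 1.8, 4.1]
opening: 0.0158
grip_force: 30.0
```

>>> {"fn": "step_arm", "kwargs": {
  "plan": [
    [0.3,0,0,-0.0005,0],
    [-1,0,0,-0.0005,0],
    [-1,0,0,-0.0005,0],
    [-1,0,0,-0.0005,0],
    [-1,0,0,-0.005,0],
    [-1,0,0,-0.03,0],
    [-1,0,0,-0.07,0],
    [-1,0,0,-0.1,0],
    [-1,-0.03,0,-0.13,0],
    [-1,-0.06,0,-0.16,0],
    [-1,-0.06,0,-0.16,0],
    [-1,-0.06,0,-0.16,0]
  ]
}}

```text
time: 51.22
tool_pos: [0.4576, -0.2421, 0.2785]
tool_rot: [-3.141, -0.0, -0.0]
contact_force: [-0.6, -0.4, -1.0]
opening: 0.0916
grip_force: 0.0
```

```bash
python3 - <<'E'
from h import *
s,c=wristcam();print(s["tool_pos"],s["tool_rot"])
comps(c,(.42,.7),(-.35,.15),{"hoodrib":lambda H,S,V,Z:(Z>.128)&(Z<.15),"rib":lambda H,S,V,Z:(Z>.09)&(Z<.11)},80)
cv2.imwrite("pics/w5.png",c["img"][:,:,::-1])
E
```

```text
[ 0.45759902 -0.24210893  0.27852745] [-3.14136929e+00 -6.76700848e-05 -4.16687698e-04]
hoodrib [ 518.6 -241.7] [52.9 15.9] 0.4 138.6 775 px 255 125
rib [ 631.8 -242.3] [40.8 57.9] 0.0 95.1 1886 px 255 18
rib [506.  -12.6] [53.8 17.3] 1.1 101.0 823 px 67 136
```

View pics/w5.png

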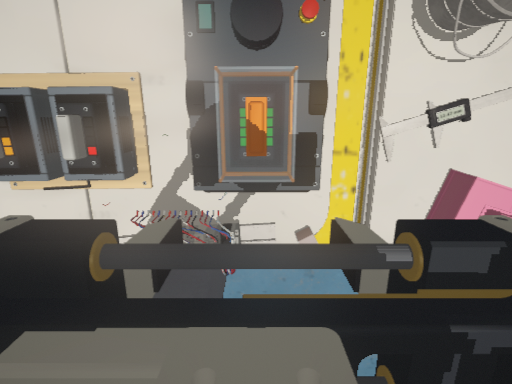

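The hood is seated, with its rib top at 138.6 mm as at the start and centred at (255,125). The four green bars show through it, the flat pack is in charger_1 at (75,135), and the amber pack is untouched. Handing in.

```bash
python3 -c "
from cell import *
print(hand_in())"
```

```text
the job is handed in; nothing more can be done
None
```

The job is done and handed in at about 51 s of the 125 s allowed: the charged pack is fully down in the robot's well with the hood seated over it, the flat pack is fully down in charger_1, and the pack still charging was not touched.

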